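# Lock the fixture box cover with the T-headed key

## Task

Lock the slotted cover of the low square fixture box that sits on the blue repair mat. Take the wing-handled key with the long bar-shaped foot, lower the bar through the slot onto the floor of the box, give the key a quarter turn so that the bar lies crosswise to the slot under the cover, and let go so that it stays standing upright. Leave the similar key with the round foot where it stands.

Things in the scene. Friction and masses are not known exactly. Their poses are not given: they have to be found in the camera images.
- bar_key_grip (a point): The key to use (loose, 0.1 kg, 82 mm tall): centre of its black flat wing handle, 60 mm long (x), 14 mm thick (y, grip across this), 36 mm high, 64 mm above the underside of its foot. Below: round 12 mm steel stem, then a steel bar foot 76 mm long (x), 20 mm wide, 12 mm thick. z runs up the stem; the key looks the same turned half round. It stands on the desk.
- round_key_grip (a point): The key to leave alone: same point, wing handle, stem and height, but its foot is a round steel disc 56 mm across, 12 mm thick, too wide for the slot. Loose; the two keys may stand in either order.
- slot (a point): Centre of the slot, level with the cover's top, 44 mm above the desk; x along the slot, z up. Box fixed, grey, aluminium cover 120x120 mm. Slot 94 (x) x 38 mm, through 12 mm of cover and deck into an empty chamber 104x104 mm, 22 mm high, floor 34 mm below this point. Foot on that floor: the key's grip point is 30 mm above this point and the bar can turn either way.
There are look-alikes about, which are no part of the job. There is more than one size of the part that bears bar_key_grip; the job needs the larger.

How it is judged:
At the end, for the whole second after the job is handed in: The bar-footed key stands in the fixture box with its bar under the cover (grip point less than 36 mm above the cover's top and within 45 mm of the slot's centre), turned at least 70 degrees out of line with the slot, upright within 10 degrees, released and at rest (horizontal distance between bar_key_grip and slot below 0.045 m and z of bar_key_grip in the frame of slot between 0.02 and 0.036 m and angle between the x axis of bar_key_grip and the x axis of slot, either way round above 1.22 rad and angle between bar_key_grip's own z axis and vertical below 0.17 rad and linear speed of bar_key below 0.02 m/s); the robot touches nothing.
It fails at once if the round-footed key is moved more than 40 mm (distance of round_key_grip from where it was at the start of the episode above 0.04 m).
It also fails if it takes over 43 s, if anything falls off the work surface, if the arm or the gripper's body presses on something with over 40 N, if the wrist force passes 120 N, or if a joint passes its speed limit or range.

## Robot

A 6-joint arm with a two-finger parallel gripper is mounted at the origin on a cart in front of the work surface, level with it; the furniture and walls round the work are solid. World frame = base frame: x ahead of the robot, y to its left, z up, the work surface at z = 0. Lengths are in m, angles in rad, forces in N, time in s.
With the tool pointing down it reaches from about 0.325 to 0.775 m from the base axis. Payload 5.5 kg.
Tool frame: the origin (TCP) lies between the finger pads; the fingertips stand 8 mm ahead of it and the grasp point (between the pads) lies 11 mm behind it (tcp_to_tips is the distance from the TCP to the fingertips, in m); z points along the fingers, y is the line along which they close (so a half turn about z gives the same grasp; the last joint's range is limited). The gripper opens to 88 mm and grips with 3 to 60 N. Pads are 20 mm wide; open, the fingers measure 115 mm over their backs; the gripper's body (75 mm by 178 mm) begins 61 mm behind the grasp point.
Start: joints at [-1.285, 0.091, 1.231, -0, 1.82, -0.057], TCP at [0.202, -0.565, 0.194] pointing down, gripper open.
Joint ranges: [-2.87, 2.87], [-0.86, 2.18], [0.17, 2.46], [-1.51, 4.65], [0.06, 2.69], [-2.65, 2.65]. Speed limits (rad/s): [2.57, 2.57, 3.01, 3.14, 3.14, 3.14].

## Interface

Orientations are given as a unit quaternion [w, x, y, z].
In Python, from bench import * gives the robot as it stands. Calls block until the motion is done:
- move_to(position, orientation): joint-space move of the TCP to a pose.
- move_l(position, speed=0.15, orientation=None): straight line of the TCP; orientation=None keeps the orientation; speed is the mean speed in m/s.
- movej(angles): joint-space move.
- gripper_open() and close(): open the fingers fully, or close them until they stop; the grip force is fixed at half the most.
- hold(seconds).
- inverse_kinematics(position, orientation): joint angles nearest the present ones, or None.
- state(): the state.
- get_image(name): name is "scene" or "top" or "wrist"; returns a dict with "frame" (420x560x3 uint8, blue, green, red), "depth" (420x560 float32, m along the optical axis (not along the pixel's ray), 0 where there is no reading), "camera_matrix" (3x3 intrinsics, pixels), "view" (4x4, takes a point from world to camera coordinates). Camera axes: x right, y up, looking along -z (the intrinsics and any distortion apply to the point x, -y, -z); pixel columns grow to the right and rows downward; lengths in m; the calibration is good to about 2 mm. A picture is of the moment at which its call begins.
A pose or a line that the arm cannot do raises IKError and nothing moves.
- job_done(): hands the job in; it is judged then, once.
The state is a dict: "time": time; "joint_pos": joint angles; "dq": joint speeds; "joint_torque": joint torques, N m; "ee_pos": TCP position; "ee_rot": TCP orientation; "ft_force": force on the tool from outside, world axes, zero at the start; "moment": the same for the moment, N m; "finger_gap": finger opening in m; "finger_force": force on a finger pad.
Only numpy, scipy, OpenCV 4.12 (cv2) and the standard library are available. Lean on these libraries where they do the work, as an engineer would, in place of code of your own. Each camera call takes 0.05 s, during which the arm holds its last target. There are 200 camera calls.

## Working session

There is one attempt and no reset: what is moved stays moved. The work goes in short steps, each a Python script; the robot and the scene stay as the last script left them, time stands still between calls to the robot, and variables do not carry over. Pictures are saved under pics/ and viewed, at most 10 in all, crops included, and the job is handed in when it is done.

```bash
mkdir -p pics; cat > h.py <<'E'
from bench import *
import numpy as np, cv2
def snap(name,tag):
    d=get_image(name); cv2.imwrite(f"pics/{tag}.png",d["frame"]); np.savez(f"{tag}.npz",**d); return d
def cloud(d):
    z=d["depth"]; K=d["camera_matrix"]; v,u=np.indices(z.shape)
    p=np.stack([(u-K[0,2])/K[0,0]*z,-(v-K[1,2])/K[1,1]*z,-z,np.ones_like(z)],-1)
    w=p@np.linalg.inv(d["view"]).T; w[z==0]=np.nan
    return w[...,:3]
E
python3 - <<'E'
from h import *
a=snap("top","top0");b=snap("scene","sc0")
s=state();print(s["time"],s["ee_pos"],s["ee_rot"],s["finger_gap"]);print(a["view"],a["camera_matrix"])
print({k:np.shape(v) for k,v in a.items()})
E
```

```text
0.1 [ 0.20158676 -0.56477194  0.19282495] [-8.81374955e-04  9.85344759e-01  1.70572331e-01 -9.92889863e-05] 0.0880864649944821
[[ 0.00591274 -0.99996888 -0.00522334 -0.01031412]
 [ 0.99476425  0.00534887  0.1020562  -0.54697191]
 [-0.10202508 -0.00579943  0.99476492 -1.33943795]
 [ 0.          0.          0.          1.        ]] [[526.75867626   0.         267.00670074]
 [  0.         526.75867626 205.55771845]
 [  0.           0.           1.        ]]
{'frame': (420, 560, 3), 'depth': (420, 560), 'camera_matrix': (3, 3), 'view': (4, 4)}
```

View pics/top0.png

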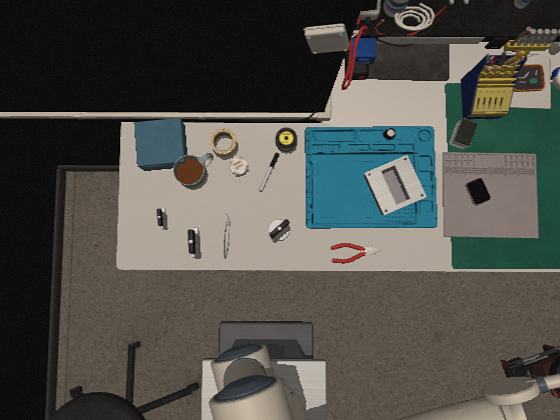

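View pics/sc0.png

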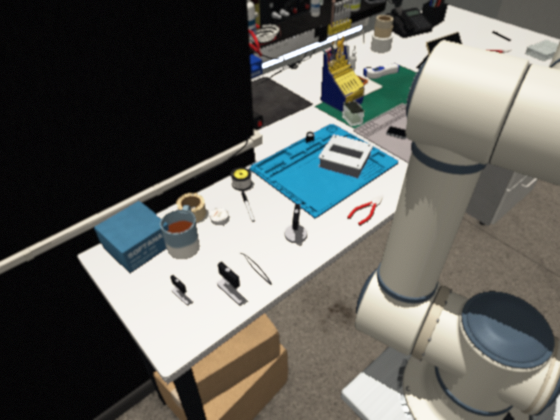

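The top view shows the large bar key near (193,242), a smaller bar key near (161,217), the round-foot key near (280,230) and the box with its slot near (397,184). The scene view agrees. Next I measure them.

```bash
python3 - <<'E'
from h import *
def fit(P,n):
    r=cv2.minAreaRect((P[:,:2]*1000).astype(np.float32)); b=cv2.boxPoints(r)
    e=[b[1]-b[0],b[2]-b[1]]; e=max(e,key=np.linalg.norm)
    print(n,len(P),np.round(r[0],1),np.round(r[1],1),"ang",round(np.degrees(np.arctan2(e[1],e[0]))%180,1),"zmed",np.median(P[:,2]).round(4),"mean",P.mean(0).round(4))
for t,c,hw in [("big",(193,242),18),("small",(161,217),15),("round",(280,230),18)]:
    d=np.load("top0.npz"); w=cloud(d); u,v=c
    R=w[v-hw:v+hw,u-hw:u+hw].reshape(-1,3); R=R[~np.isnan(R[:,0])]
    print("desk",np.median(R[:,2]))
    for lo,hi in [(.07,.1),(.05,.07),(.006,.02)]:
        s=R[(R[:,2]>lo)&(R[:,2]<hi)]
        if len(s)>4: fit(s,(t,lo))
c=(397,184);hw=38
R=w[c[1]-hw:c[1]+hw,c[0]-hw:c[0]+hw]
z=R[...,2]
m=(z>.036)&(z<.054);fit(R[m],"cover")
# slot: hole inside cover
m8=m.astype(np.uint8);ct=max(cv2.findContours(m8,cv2.RETR_EXTERNAL,cv2.CHAIN_APPROX_NONE)[0],key=cv2.contourArea)
f=np.zeros_like(m8);cv2.drawContours(f,[ct],-1,1,-1)
h=(f==1)&(m8==0)
# project hole pixels' rays onto cover plane
K=d["camera_matrix"];V=np.linalg.inv(d["view"])
vv,uu=np.nonzero(h);uu=uu+c[0]-hw;vv=vv+c[1]-hw
dr=np.stack([(uu-K[0,2])/K[0,0],-(vv-K[1,2])/K[1,1],-np.ones(len(uu))],-1)@V[:3,:3].T
o=V[:3,3];P=o+dr*((.044-o[2])/dr[:,2])[:,None];fit(P,"slot")
big=cv2.resize(d["frame"][125:275,140:440],None,fx=2.6,fy=2.6,interpolation=cv2.INTER_CUBIC);cv2.imwrite("pics/c1.png",big)
E
```

```text
desk 0.0008806618198125005
('big', 0.07) 144 [452.4 180.5] [59.7 14.7] ang 4.2 zmed 0.0807 mean [0.4525 0.18   0.0805]
('big', 0.05) 30 [451.8 174.3] [ 4.9 58. ] ang 179.8 zmed 0.0594 mean [0.4521 0.1741 0.0596]
('big', 0.006) 125 [449.8 185.9] [79.8 74.5] ang 18.8 zmed 0.0111 mean [0.4491 0.1776 0.0113]
desk 0.0007963613209469589
('small', 0.05) 73 [513.7 265.5] [41.7 10.3] ang 7.3 zmed 0.058 mean [0.5138 0.2655 0.0579]
('small', 0.006) 61 [523.3 266.3] [70.7 36. ] ang 27.8 zmed 0.0096 mean [0.5141 0.2636 0.0094]
desk 0.0013085309767932873
('round', 0.07) 137 [486.1 -38.7] [14.5 58.6] ang 132.2 zmed 0.0811 mean [ 0.4859 -0.0388  0.0808]
('round', 0.006) 230 [481.  -35.8] [70. 93.] ang 127.7 zmed 0.0114 mean [ 0.4844 -0.0391  0.0114]
cover 1649 [ 602.1 -338.2] [120.  122.3] ang 113.4 zmed 0.0438 mean [ 0.6018 -0.3378  0.0438]
slot 523 [ 601.4 -337. ] [100.   94.6] ang 34.7 zmed 0.044 mean [ 0.6009 -0.3374  0.044 ]
```

View pics/c1.png

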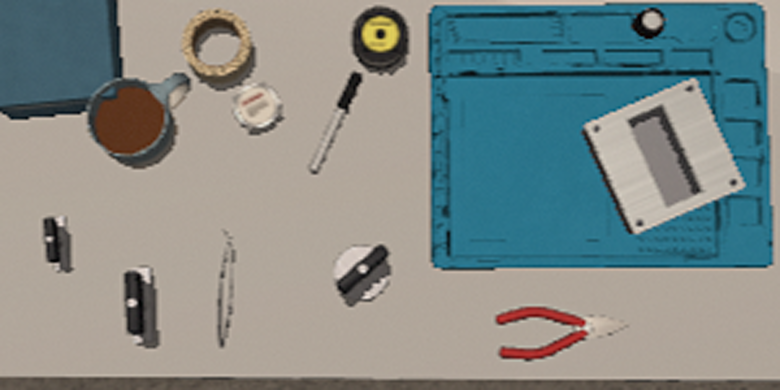

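The wide shots and the crop agree with the depth fits:
- **Key:** (0.4525, 0.180), handle angle about 4°.
- **Slot:** (0.602, -0.338), slot angle about 23°.
- **Round key:** (0.486, -0.039).

Next I refine the angles, check IK and do the pick.

```bash
cat >> h.py <<'E'
from scipy.spatial.transform import Rotation as Ro
def q(deg):
    a=np.radians(deg)/2; return [0.,float(np.cos(a)),float(np.sin(a)),0.]
def pca(P):
    P=P[:,:2]-P[:,:2].mean(0); v=np.linalg.svd(P,full_matrices=False)[2][0]; return np.degrees(np.arctan2(v[1],v[0]))%180
E
python3 - <<'E'
from h import *
d=np.load("top0.npz");w=cloud(d)
R=w[224:260,175:211].reshape(-1,3);R=R[R[:,2]>.075];a=pca(R);print("key ang",a,R.mean(0))
c=(397,184);hw=38;R=w[c[1]-hw:c[1]+hw,c[0]-hw:c[0]+hw]
# slot: depth-below-cover pixels near centre
near=np.hypot(R[...,0]-.602,R[...,1]+.338)<.054
m=near&(R[...,2]<.036)&(R[...,2]>-.02);print("slot ang",pca(R[m]),R[m].mean(0))
if a>90:a-=180
x,y=.4525,.1800
for p,g in [((x,y,.16),a),((x,y,.053),a),((x,y,.22),a),((.602,-.338,.22),23.4),((.602,-.338,.063),23.4),((.602,-.338,.063),113.4),((.602,-.338,.063),-66.6)]:
    j=inverse_kinematics(list(p),q(g));print(p,None if j is None else np.round(j,2))
E
```

```text
key ang 4.079597611621182 [0.45243806 0.18025259 0.0809931 ]
slot ang 23.312841879208207 [ 0.60579572 -0.34530279  0.01080252]
(0.4525, 0.18, 0.16) [ 0.31 -0.22  1.59 -0.    1.77  1.81]
(0.4525, 0.18, 0.053) [ 0.31 -0.2   1.76 -0.    1.58  1.81]
(0.4525, 0.18, 0.22) [ 0.31 -0.21  1.47 -0.    1.88  1.81]
(0.602, -0.338, 0.22) [-0.56  0.36  0.88 -0.    1.91  0.6 ]
(0.602, -0.338, 0.063) [-0.56  0.35  1.17 -0.    1.63  0.6 ]
(0.602, -0.338, 0.063) [-0.56  0.35  1.17 -0.    1.63 -0.97]
(0.602, -0.338, 0.063) [-0.56  0.35  1.17 -0.    1.63  2.17]
```

```bash
python3 - <<'E'
from h import *
x,y,a=.4525,.1802,4.1
move_to([x,y,.16],q(a)); s=state();print(s["time"],s["ee_pos"])
move_l([x,y,.053],speed=.12); print(state()["ee_pos"],state()["ft_force"])
close(); s=state();print(s["time"],s["finger_gap"],s["finger_force"])
move_l([x,y,.22],speed=.15); s=state();print(s["time"],s["finger_gap"],s["ft_force"])
move_to([.602,-.338,.22],q(23.3)); s=state();print(s["time"],s["finger_gap"],s["ee_pos"])
hold(.3)
snap("scene","sc1");snap("top","top1");snap("wrist","wr1")
E
```

```text
2.875 [0.45279282 0.17966931 0.16000935]
[0.45305594 0.18037515 0.05399595] [ 0.24196691 -0.30936285  0.0802058 ]
5.2583 0.0006817627055969871 2.7368272818603145
6.525 0.0006549440609367184 [ 0.68522682 -0.07599836  0.15471468]
8.475 0.0004392173871243883 [ 0.60247487 -0.33686382  0.22045252]
```

View pics/wr1.png

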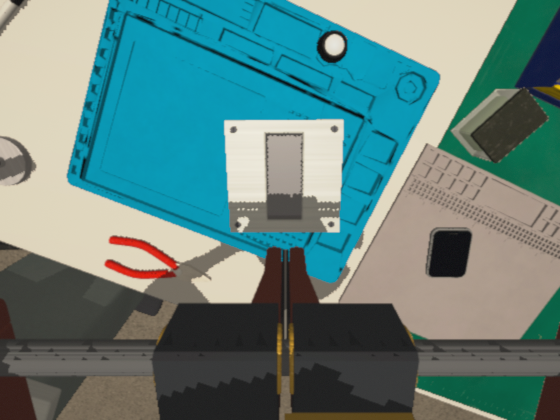

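View pics/sc1.png

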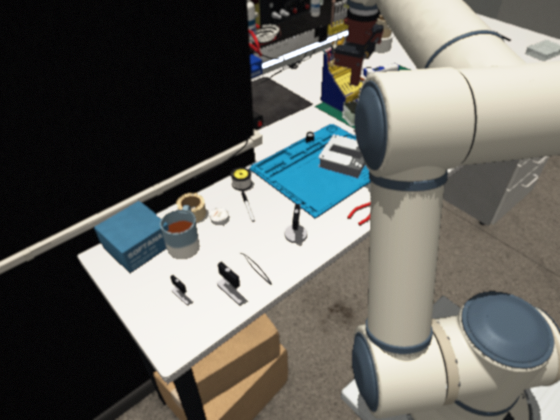

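The wrist view shows the fingers fully closed and empty at (285,255), with the slot beyond at (284,175). The scene view still has the bar key standing at (230,280), so the grasp missed. I need to find the frame discrepancy.

```bash
python3 - <<'E'
from h import *
d=np.load("wr1.npz");w=cloud(d);np.set_printoptions(suppress=True,precision=4)
print("cam pos",np.linalg.inv(d["view"])[:3]);
s=state();print(s["ee_pos"],s["ee_rot"],s["joint_pos"])
for u,v in [(285,255),(276,255),(294,255),(284,175),(225,122),(343,121),(340,231),(230,231),(332,45),(180,266)]: print((u,v),w[v,u])
R=w[115:240,220:350].reshape(-1,3);m=(R[:,2]>.036)&(R[:,2]<.054);r=cv2.minAreaRect((R[m,:2]*1000).astype(np.float32));print(r)
d1=np.load("top1.npz");w1=cloud(d1);d0=np.load("top0.npz");w0=cloud(d0)
R=w1[224:260,175:211].reshape(-1,3);R=R[R[:,2]>.075];print("key now",R.mean(0),pca(R))
for P in (w0,w1):
  print(P[132,390],P[250,370])
E
```

```text
cam pos [[ 0.396   0.8774  0.2709  0.6769]
 [-0.9183  0.3783  0.117  -0.3048]
 [ 0.0002 -0.2951  0.9555  0.4118]]
[ 0.6021 -0.3378  0.2201] [0.     0.9794 0.2021 0.    ] [-0.5605  0.3568  0.8794  0.      1.9053  0.6033]
(285, 255) [ 0.6114 -0.3331  0.2567]
(276, 255) [ 0.6113 -0.3286  0.2605]
(294, 255) [ 0.6145 -0.3363  0.2602]
(284, 175) [ 0.599  -0.3372  0.0113]
(225, 122) [ 0.632  -0.2588  0.0461]
(343, 121) [ 0.68   -0.3737  0.0062]
(340, 231) [ 0.56   -0.4291  0.0017]
(230, 231) [ 0.524  -0.3047  0.0442]
(332, 45) [ 0.7413 -0.3277  0.0281]
(180, 266) [ 0.4412 -0.2639  0.0093]
((602.00537109375, -335.307861328125), (120.63469696044922, 120.27142333984375), 23.585594177246094)
key now [0.4525 0.1803 0.0811] 4.510554805790889
[ 0.7436 -0.3299  0.0264] [ 0.434  -0.2767  0.0068]
[ 0.7424 -0.3288  0.0314] [ 0.4235 -0.173   0.5543]
```

View pics/top1.png

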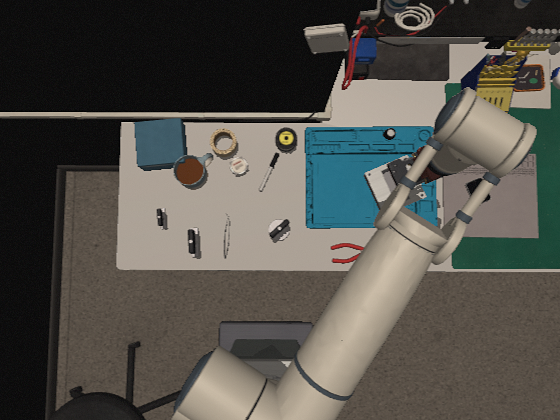

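The top view shows the key unmoved at (193,242) and the round key still at (280,230). The xy calibrations agree across cameras, so the height is the suspect. I'll check where the fingertips really are.

```bash
python3 - <<'E'
from h import *
np.set_printoptions(suppress=True,precision=4)
d=np.load("wr1.npz");w=cloud(d)
for v in range(244,300,4): print(v,[(u,*np.round(w[v,u],3)) for u in (270,278,284,292,300)])
K=d["camera_matrix"]
for p in ([.602,-.338,.22],[.602,-.338,.212],[.602,-.338,.25]):
    c=d["view"]@np.r_[p,1];print(p,K[0,0]*c[0]/-c[2]+K[0,2],K[1,1]*-c[1]/-c[2]+K[1,2])
gripper_open();hold(.2);e=snap("wrist","wr2");print(state()["time"],state()["finger_gap"])
cv2.imwrite("pics/wr2c.png",e["frame"][200:420])
w=cloud(e)
m=(w[...,2]>.12)&(w[...,2]<.30)
v,u=np.nonzero(m);i=np.argsort(w[m][:,2])[:8];print(np.c_[u[i],v[i]],w[m][i])
E
```

```text
244 [(270, np.float64(0.512), np.float64(-0.356), np.float64(0.007)), (278, np.float64(0.516), np.float64(-0.365), np.float64(0.007)), (284, np.float64(0.519), np.float64(-0.372), np.float64(0.007)), (292, np.float64(0.523), np.float64(-0.381), np.float64(0.007)), (300, np.float64(0.527), np.float64(-0.39), np.float64(0.007))]
248 [(270, np.float64(0.609), np.float64(-0.326), np.float64(0.251)), (278, np.float64(0.611), np.float64(-0.33), np.float64(0.251)), (284, np.float64(0.514), np.float64(-0.374), np.float64(0.007)), (292, np.float64(0.614), np.float64(-0.336), np.float64(0.252)), (300, np.float64(0.616), np.float64(-0.339), np.float64(0.253))]
252 [(270, np.float64(0.61), np.float64(-0.326), np.float64(0.257)), (278, np.float64(0.612), np.float64(-0.329), np.float64(0.257)), (284, np.float64(0.611), np.float64(-0.333), np.float64(0.254)), (292, np.float64(0.614), np.float64(-0.336), np.float64(0.256)), (300, np.float64(0.615), np.float64(-0.339), np.float64(0.256))]
256 [(270, np.float64(0.61), np.float64(-0.326), np.float64(0.261)), (278, np.float64(0.611), np.float64(-0.33), 
[... 3297 characters left out ...]
4, np.float64(0.598), np.float64(-0.339), np.float64(0.269)), (292, np.float64(0.613), np.float64(-0.335), np.float64(0.295)), (300, np.float64(0.615), np.float64(-0.337), np.float64(0.296))]
[0.602, -0.338, 0.22] 286.3815289770106 244.9861189650413
[0.602, -0.338, 0.212] 286.3295800263968 239.7599219814093
[0.602, -0.338, 0.25] 286.61590112438097 268.56455500974033
10.55 0.08787643799595865
[[197 265]
 [195 250]
 [375 249]
 [185 246]
 [372 270]
 [186 246]
 [384 246]
 [373 255]] [[ 0.5853 -0.2962  0.2488]
 [ 0.5928 -0.2926  0.249 ]
 [ 0.6287 -0.3745  0.249 ]
 [ 0.5929 -0.2874  0.249 ]
 [ 0.6178 -0.3785  0.249 ]
 [ 0.5931 -0.2879  0.249 ]
 [ 0.6319 -0.3779  0.249 ]
 [ 0.6254 -0.3751  0.2491]]
```

View pics/wr2c.png

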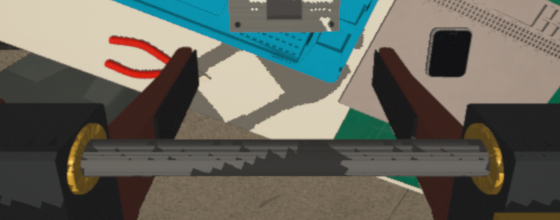

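The wrist depth puts the real fingertips at z≈0.249 while the reported TCP is 0.220. The real tips therefore sit 29 mm above the reported TCP, not 8 mm below it, so there is a 37 mm tool-length error. In xy they are centred. The first grasp closed just above the handle. I correct z by -0.037 and retry, checking the finger gap this time.

```bash
cat >> h.py <<'E'
DZ=-.037   # measured: real tool is 37 mm shorter than the reported TCP
E
python3 - <<'E'
from h import *
print({k:v for k,v in state().items() if 'tcp' in k})
x,y,a=.4525,.1802,4.3
move_to([x,y,.16+DZ],q(a))
e=snap("wrist","wr3");w=cloud(e);P=w[200:300].reshape(-1,3);P=P[(P[:,2]>.13)&(P[:,2]<.2)];print("tip z",np.sort(P[:,2])[:5],"exp .152")
move_l([x,y,.053+DZ],speed=.12); s=state();print(s["ee_pos"],s["ft_force"])
close(); s=state();print(s["time"],s["finger_gap"],s["finger_force"])
if s["finger_gap"]>.01:
    move_l([x,y,.16+DZ],speed=.12); s=state();print(s["time"],s["finger_gap"],s["ft_force"])
    move_to([.602,-.337,.18+DZ],q(23.4)); hold(.2); s=state();print(s["time"],s["finger_gap"],s["ee_pos"])
    snap("wrist","wr4")
E
```

```text
{}
tip z [0.15184022 0.15185229 0.15202161 0.15208536 0.1521391 ] exp .152
[0.45313946 0.18039588 0.01696127] [-0.38968498 -0.76456148 -0.23387518]
14.7417 0.013608269255668503 29.999773800373077
15.7833 0.013792038205096783 [ 0.91858991 -0.27945264 -0.97816856]
17.925 0.013573820551831048 [ 0.6024125  -0.33607556  0.14333465]
```

View pics/wr4.png

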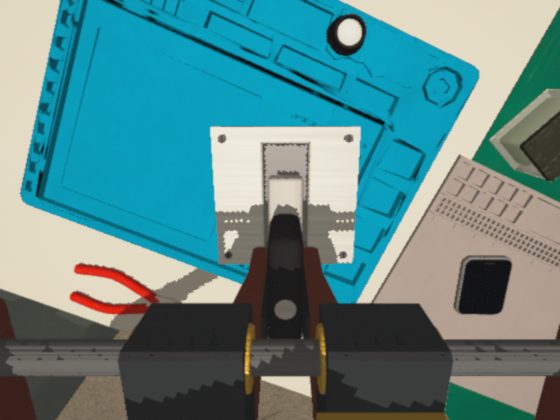

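The key is held (gap 13.6 mm), with the bar's far end at (286,178), aligned with the slot. I check the bar's pose and then insert with force monitoring.

```bash
python3 - <<'E'
from h import *
np.set_printoptions(suppress=True,precision=4)
d=np.load("wr4.npz");w=cloud(d);A=np.radians(23.4);ux=np.array([np.cos(A),np.sin(A)]);uy=np.array([-ux[1],ux[0]])
C=np.array([.602,-.336]);f=lambda P:np.c_[(P[:,:2]-C)@ux,(P[:,:2]-C)@uy,P[:,2]]
B=w[165:225,250:325].reshape(-1,3);B=f(B[(B[:,2]>.1)&(B[:,2]<.15)])
print("bar along/across/z",B.min(0),B.max(0),np.median(B,0),"slope dz/dx",np.polyfit(B[:,0],B[:,2],1)[0],"skew",np.polyfit(B[:,0],B[:,1],1)[0])
R=w[120:270,200:370].reshape(-1,3);R=R[(R[:,2]>.036)&(R[:,2]<.054)];r=cv2.minAreaRect((R[:,:2]*1000).astype(np.float32));print("cover",r)
E
```

```text
bar along/across/z [ 0.0113 -0.0094  0.1306] [0.0397 0.0106 0.1425] [0.0297 0.0004 0.1401] slope dz/dx -0.07793814666092863 skew 0.0017374519277522545
cover ((601.9373168945312, -335.3524169921875), (120.88661193847656, 120.36724853515625), 23.526668548583984)
```

```bash
python3 - <<'E'
from h import *
np.set_printoptions(suppress=True,precision=3)
X,Y=.602,-.336
def rep(t): s=state();print(t,round(s["time"],2),s["ee_pos"],s["ft_force"],s["moment"],round(s["finger_gap"],4));return s
for z in (.100,.085,.072,.064):
    move_l([X,Y,z+DZ],speed=.08); s=rep(z)
    if abs(s["ft_force"][2]+0)>12: break
else:
    for g in (53.4,83.4,113.4):
        move_to([X,Y,.064+DZ],q(g)); s=rep(g)
        if np.linalg.norm(s["ft_force"])>25: break
    snap("wrist","wr5")
E
```

```text
0.1 19.12 [ 0.602 -0.336  0.064] [ 0.274 -0.043 -0.695] [-0.008  0.014  0.031] 0.0138
0.085 19.46 [ 0.601 -0.336  0.047] [ 0.907  0.601 -1.287] [-0.025 -0.062 -0.033] 0.0138
0.072 19.77 [ 0.601 -0.336  0.034] [-0.519  1.138 -0.755] [-0.029  0.002  0.05 ] 0.0138
0.064 20.02 [ 0.602 -0.336  0.027] [-0.002 -0.427 -1.59 ] [-0.005  0.065  0.03 ] 0.0135
53.4 20.58 [ 0.602 -0.336  0.027] [ 0.051  0.201 -1.486] [-0.11   0.022  0.031] 0.0139
83.4 21.15 [ 0.602 -0.336  0.027] [-0.171 -0.369 -1.323] [-0.03  -0.135 -0.001] 0.0143
113.4 21.72 [ 0.602 -0.336  0.027] [-0.03  -0.157 -0.843] [ 0.014 -0.102 -0.017] 0.0138
```

The bar went in and turned without contact. I touch down gently, release, retreat and look.

```bash
python3 - <<'E'
from h import *
np.set_printoptions(suppress=True,precision=3)
X,Y=.602,-.336
for z in (.063,.062,.061,.060,.059):
    move_l([X,Y,z+DZ],speed=.02); hold(.15); f=state()["ft_force"]; print(z,state()["ee_pos"][2],f)
    if f[2]>2: break
hold(.2); gripper_open(); hold(.3); print(state()["finger_gap"])
move_l([X,Y,.19+DZ],speed=.12); hold(.3); s=state();print(s["time"],s["ft_force"])
d=snap("wrist","wr6");w=cloud(d)
P=w.reshape(-1,3);P=P[(np.hypot(P[:,0]-X,P[:,1]-Y)<.05)&(P[:,2]>.06)&(P[:,2]<.12)]
T=P[P[:,2]>np.percentile(P[:,2],60)];T=P[P[:,2]>.088-.004];print(len(P),"topz",np.percentile(P[:,2],[50,90,97]),T.mean(0),pca(T),"slot 23.5")
E
```

```text
0.063 0.02609321200834458 [-0.343  0.141 -0.949]
0.062 0.02599975165755533 [-1.959  1.412  5.145]
0.08763009332415735
25.7833 [ 0.683 -0.425  0.129]
1512 topz [0.092 0.093 0.094] [ 0.601 -0.333  0.092] 113.09316152038448 slot 23.5
```

View pics/wr6.png

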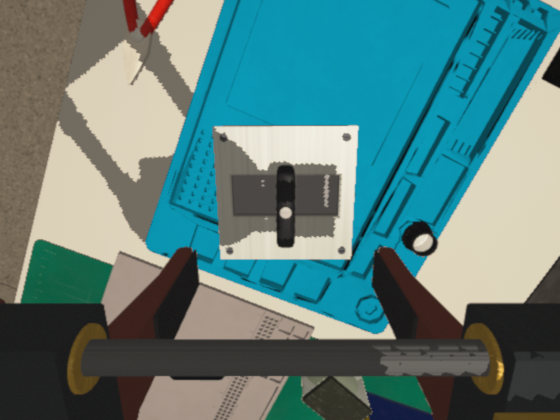

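The view shows the key upright at (286,205), crosswise to the slot. Its top is at z≈0.092, as expected with the foot on the floor, it is turned about 90° and centred within 4 mm, and the gripper is clear.

```bash
python3 -c "
from h import *
print(job_done(), state()['time'])"
```

```text
the job is handed in; nothing more can be done
the job is handed in; nothing more can be done
```

The job is handed in: the large bar-footed key stands upright in the box, turned about 90° to the slot and released at about 26 s of the 43 s; the arm never touched the round-footed key, and no verdict came back.

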